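# Find the notch of the dial lock and hold its shackle open

### The job

Unlock the grey instrument case: feel your way clockwise round the dial on its lid, past the light click of a false notch, until it drops into the true notch and firmly resists going on. Leave the dial in the notch, then pull the steel shackle on the lid straight up to the end of its travel and finish while still holding it there, open against its spring. Leave the things lying about alone.

Things in the scene. Friction and masses are not known exactly. Their poses are not given: they have to be found in the camera images.
- case: lockable instrument case: flat grey steel, 120 (x) x 210 (y) x 48 mm high, fixed to the bench; origin at the centre of its underside, z up. On its lid: dial on the +y half, shackle on the -y half, a small finned heatsink lying loose at the +x edge, and a flat steel hasp strap (4 mm high, 26 mm wide) round the shackle leg at the -y end
- dial_grip (a point): middle of the dial's bar handle: on the dial's vertical axis, 26 mm above the lid, 7 mm below the handle's top. The black bar is 40 mm long along this point's x, 12 mm thick along its y, 26 mm tall, on a round skirt 52 mm across whose top is 7 mm above the lid. The point turns with the dial. Axis at x = -12, y = +55 mm of the case
- dial (a joint): dial turn, rad, growing clockwise from above, 0 to 2.2 (stops); starts at 0 to 0.15; drag 0.02 to 0.05 N m. First comes a false notch, a light click of up to 0.25 N m; 0.55 rad later the true notch, anywhere from 0.95 to 1.45: over a ridge of 0.2 N m, then firm (over 0.45 N m to force out). It holds the dial there when let go. Within 0.1 rad of its centre the shackle is free, elsewhere barred
- shackle_grip (a point): middle of the crown (level top bar) of the U-shaped steel shackle, 42 mm above the lid when shut; moves with it. Round bar 10 mm thick; the crown runs along the case's y and is straight for 20 mm; legs 44 mm apart (centres). At x = -12, y = -52 mm of the case; axes parallel to the case's
- shackle (a joint): how far the shackle is pulled straight up out of the lid, m: 0 shut, 0.030 fully open (end stop). A spring of 3 N when shut to 6 N when open pulls it back; it shuts by itself when let go. While barred it rises no more than about 3 to 4 mm and then stops hard
- heatsink: bystander: small dark finned heatsink, 19 x 30 x 18 mm, lying on the lid's +x edge midway between dial and shackle; leave it alone
- tape_roll: bystander: roll of tape lying flat, 62 mm across, 18 mm high, behind the case; leave it alone
- screwdriver_red: bystander: screwdriver, 142 mm long, 19 mm thick, lying to the right of the case; leave it alone
- solder_spool: bystander: reel of solder, 57 x 65 x 36 mm, behind the case; leave it alone
- side_cutters: bystander: side cutters with dark handles, 42 x 125 x 11 mm, lying to the right of the case; leave them alone
- flux_jar: bystander: small round pot with a screw lid, 43 mm across, 30 mm high, far right of the case; leave it alone

How it is judged:
By the outcome, as a careful person would: the job done as asked, in the order asked, and still so for the second after the job is handed in, while the arm keeps its last pose, push and grip.
It also fails if it takes over 61 s, if anything falls off the work surface, if the arm or the gripper's body presses on something with over 40 N, if the wrist force passes 120 N, or if a joint passes its speed limit or range.

### The arm

A 7-joint arm with a two-finger parallel gripper is mounted at the origin on a cart in front of the work surface, level with it; the furniture and walls round the work are solid. World frame = base frame: x ahead of the robot, y to its left, z up, the work surface at z = 0. Lengths are in m, angles in degrees, forces in N, time in s.
With the tool pointing down it reaches from about 0.425 to 0.95 m from the base axis. Payload 4.7 kg.
Tool frame: the origin (TCP) lies midway between the tips of the shut fingers; the grasp point (between the pads) lies 19 mm behind it; z points along the fingers, y is the line along which they close (so a half turn about z gives the same grasp; the last joint's range is limited). The gripper opens to 85 mm and grips with 20 to 120 N. Pads are 22 mm wide; open, the fingers measure 114 mm over their backs; the gripper's body (76 mm by 85 mm) begins 54 mm behind the grasp point. The pads swing forward as they close: fully open they stand 13 mm farther back than shut.
Start: joints at [-65.942, 26.849, -2.785, 87.806, 1.381, 65.374, -4.715], TCP at [0.293, 0.608, 0.231] pointing down, gripper open.
Joint ranges: [-148.3, 148.3], [-19.14, 114.17], [-79.39, 73.82], [5.75, 140.21], [-59.74, 239.74], [12.07, 113.84], [-152.46, 152.46]. Speed limits (degrees/s): [147.25, 147.25, 180, 180, 180, 180, 180].

### API

Orientations are given as a 3x3 rotation matrix whose columns are the frame's x, y, z axes.
In Python, from rig import * gives the robot as it stands. The module is installed in compiled form; this text tells all that it offers. Calls block until the motion is done:
- movep(position, orientation): joint-space move of the TCP to a pose.
- servo_line(position, frame=None, v=0.15, threshold=None): straight line of the TCP; frame=None keeps the orientation; v is the mean speed in m/s. With threshold (N) it stops when the force on the tool has changed by that much, and returns True; else False.
- move_joints(angles): joint-space move.
- gripper_to(opening, grip_force=None): finger opening in m; grip_force is the grip in N (None keeps the last); returns when the fingers have stopped.
- hold(seconds).
- ik(position, orientation): joint angles nearest the present ones, or None.
- sense(): the state.
- grab_frame(name): name is "scene" or "top"; returns the picture (480x640x3 uint8, red, green, blue); there is no depth.
- camera_info(name): a dict with "fx", "fy", "cx", "cy" (pixels), "R" (3x3) and "t" (3): a world point X has camera coordinates R X + t. Camera axes: x right, y down, z forward; pixel columns grow to the right and rows downward; lengths in m; the calibration is good to about 2 mm. A picture is of the moment at which its call begins. camera_info takes no time and is no camera call.
A pose or a line that the arm cannot do raises MotionError and nothing moves.
- hand_in(): hands the job in; it is judged then, once.
The state is a dict: "clock": time; "q": joint angles; "joint_velocities": joint speeds; "tau": joint torques, N m; "eef_pos": TCP position; "orientation": TCP orientation; "ft_force": force on the tool from outside, world axes, zero at the start; "moment": the same for the moment, N m; "opening": finger opening in m; "grasp_force": force on a finger pad.
Only numpy, scipy, OpenCV 4.12 (cv2) and the standard library are available. Lean on these libraries where they do the work, as an engineer would, in place of code of your own. Each camera call takes 0.05 s, during which the arm holds its last target. There are 200 camera calls.

## Working session

There is one attempt and no reset: what is moved stays moved. The work goes in short steps, each a Python script; the robot and the scene stay as the last script left them, time stands still between calls to the robot, and variables do not carry over. Pictures are saved under pics/ and viewed, at most 10 in all, crops included, and the job is handed in when it is done.

```bash
mkdir -p pics
python3 - <<'E'
from rig import *
import cv2
for n in("scene","top"):
    cv2.imwrite(f"pics/{n}0.png",grab_frame(n)[:,:,::-1]); c=camera_info(n); print(n,c["fx"],c["cx"],c["cy"],(-c["R"].T@c["t"]).round(3),c["R"].round(3).tolist())
s=sense();print(s["clock"],s["eef_pos"],s["orientation"])
E
```

```text
scene 550.3389457977897 314.56266702166886 243.24424234622057 [ 0.173 -0.641  0.696] [[0.845, -0.535, -0.022], [-0.32, -0.471, -0.822], [0.429, 0.702, -0.569]]
top 565.8200141406029 319.16158678352156 237.39064747620253 [0.498 0.116 1.154] [[0.003, -0.999, 0.032], [-0.994, -0.006, -0.109], [0.109, -0.031, -0.994]]
0.1 [0.29261167 0.60771471 0.23037551] [[-9.01020005e-01  4.33777009e-01 -6.75976371e-04]
 [ 4.33777529e-01  9.01018627e-01 -1.57730071e-03]
 [-7.51294810e-05 -1.71440285e-03 -9.99998528e-01]]
```

View pics/top0.png

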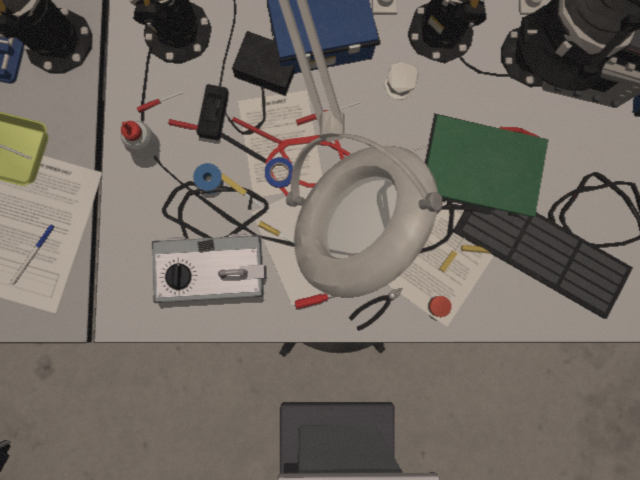

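View pics/scene0.png

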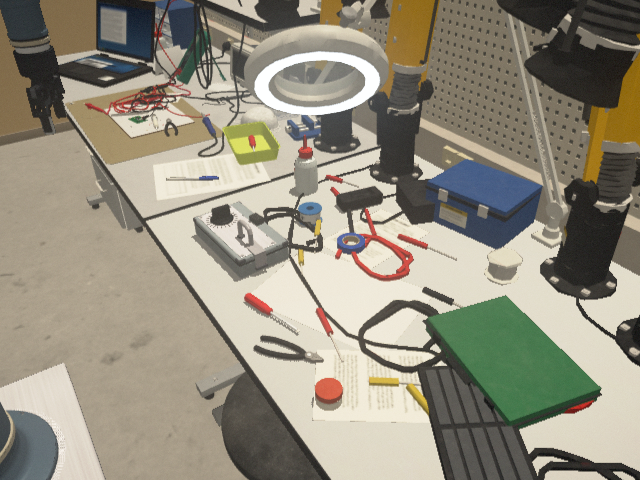

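Run:
```python
import cv2
a=cv2.imread("pics/top0.png")[225:310,140:280]; cv2.imwrite("pics/c1.png",cv2.resize(a,None,fx=5.7,fy=5.7,interpolation=cv2.INTER_CUBIC))
a=cv2.imread("pics/scene0.png")[190:290,185:305]; cv2.imwrite("pics/c2.png",cv2.resize(a,None,fx=6,fy=6,interpolation=cv2.INTER_CUBIC))
```

```text
(no output)
```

View pics/c1.png

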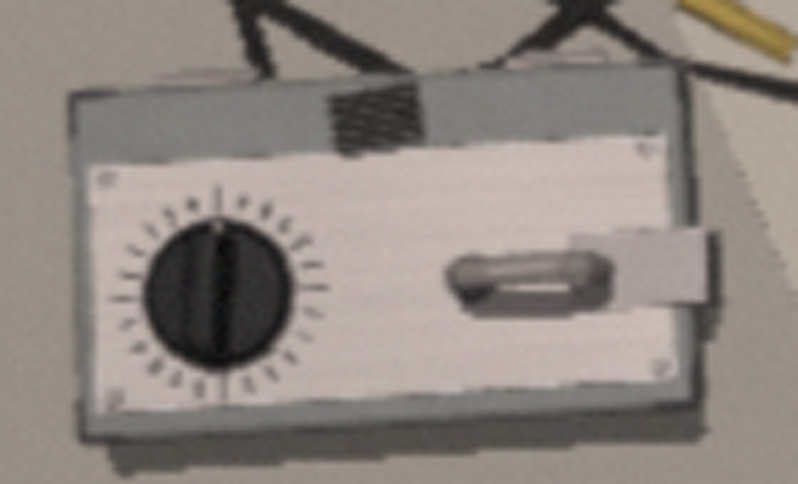

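View pics/c2.png

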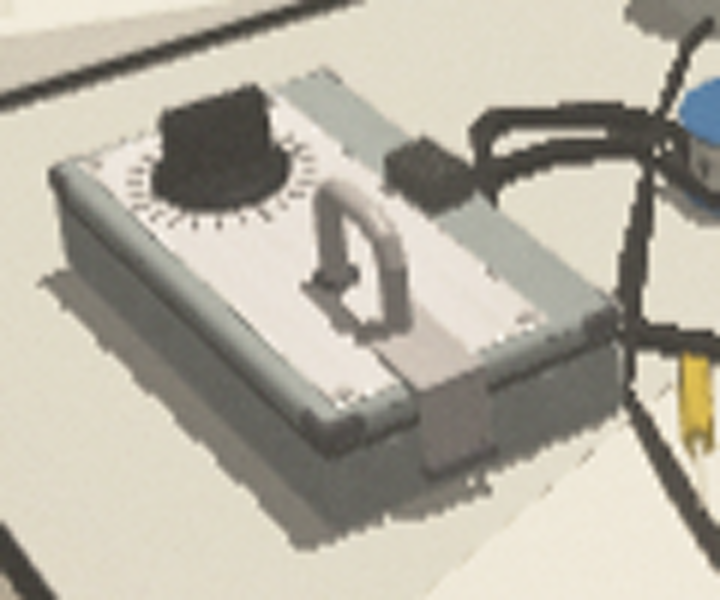

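```bash
cat > h.py <<'E'
from rig import *
import numpy as np
def ray(n,p):
    c=camera_info(n); d=c["R"].T@np.array([(p[0]-c["cx"])/c["fx"],(p[1]-c["cy"])/c["fy"],1]); return -c["R"].T@c["t"],d
def onz(n,p,z):
    o,d=ray(n,p); return o+d*(z-o[2])/d[2]
def tri(p,q):
    o,d=ray("top",p);a,b=ray("scene",q)
    s=np.linalg.lstsq(np.c_[d,-b],a-o,rcond=None)[0]; u,v=o+d*s[0],a+b*s[1]; return (u+v)/2,np.linalg.norm(u-v)
E
python3 - <<'E'
from h import *
T=lambda x,y:(140+(x+.5)/5.7-.5,225+(y+.5)/5.7-.5)
S=lambda x,y:(185+(x+.5)/6-.5,190+(y+.5)/6-.5)
C=[onz("top",T(*p),.048) for p in[(72,93),(682,66),(695,400),(82,438)]]
print(np.round(C,4).tolist(),"ctr",np.mean(C,0))
for i in range(4): d=C[(i+1)%4]-C[i]; print(np.linalg.norm(d),np.degrees(np.arctan2(d[1],d[0])))
print("corners scene",[onz("scene",S(*p),.046).round(4).tolist() for p in[(52,172),(330,72),(618,312),(330,445)]])
print("skirt",onz("top",T(219,294),.055), onz("scene",S(222,178),.055))
a,b=[onz("scene",S(*p),.081) for p in[(162,112),(264,88)]];print("bar scene edge",a,b)
a,b=[onz("top",T(*p),.081) for p in[(217,228),(221,362)]];print("bar top",a,b)
a,b=[onz("top",T(*p),.095) for p in[(465,272),(592,266)]];print("crown",a,b,(a+b)/2)
print("crown tri",tri(T(528,269),S(365,205)))
print("lamp",tri((367,220),(315,75)))
print(tri((208,178),(310,210)))
q=sense()["q"];print(q)
E
```

```text
[[0.6109, 0.4069, 0.048], [0.6215, 0.1992, 0.048], [0.5072, 0.1932, 0.048], [0.4938, 0.3995, 0.048]] ctr [0.55836096 0.29971652 0.048     ]
0.2079727275474902 -87.0921261500204
0.11447828363716361 -176.985232881194
0.2067680387737914 93.7023308592002
0.11735382788922814 3.6100362104239627
corners scene [[0.4907, 0.397, 0.046], [0.6095, 0.4047, 0.046], [0.6199, 0.1977, 0.046], [0.5022, 0.184, 0.046]]
skirt [0.54228527 0.35352077 0.055     ] [0.53667687 0.34313857 0.055     ]
bar scene edge [0.52263616 0.3572044  0.081     ] [0.56074495 0.35173891 0.081     ]
bar top [0.56301315 0.34921134 0.081     ] [0.51890656 0.3465964  0.081     ]
crown [0.54815434 0.2653824  0.095     ] [0.55028216 0.22410985 0.095     ] [0.54921825 0.24474613 0.095     ]
crown tri (array([0.54976242, 0.24535632, 0.09030875]), np.float64(0.0006944166128604993))
lamp (array([0.59700544, 0.03426524, 0.4424734 ]), np.float64(0.004558145918557558))
(array([0.74125495, 0.30522687, 0.02751783]), np.float64(0.0004521899116193613))
[-65.94338315  26.89241909  -2.78581634  87.86607431   1.38266777
  65.37345571  -4.71428152]
```

```bash
cat >> h.py <<'E'
D=np.array([.5427,.3532]); SH=np.array([.5495,.2458]); YAW=3.1
def Rz(a,flip=1):  # tool down; tool y at world angle a+90 (bar long axis at a)
    a=np.radians(a); x=np.array([np.cos(a),np.sin(a),0])*flip; z=np.array([0,0,-1.]); return np.c_[x,np.cross(z,x),z]
E
python3 - <<'E'
from h import *
for f in(1,-1):
  for a in(0,-45,-85): print(f,a,np.round(ik(np.r_[D,.059],Rz(a,f)),1))
  for a in (-90,90): print("sh",f,a,np.round(ik(np.r_[SH,.071],Rz(a+YAW,f)),1))
E
```

```text
1 0 [ -58.    37.8   30.6  101.5  -25.    47.5 -105.4]
1 -45 [ -75.9   52.1   63.3  102.5  -53.4   61.3 -127.4]
1 -85 [-20.3  36.9 -23.5  99.1  18.8  48.  132.7]
sh 1 -90 [-12.4  32.1 -21.2 105.3  15.6  45.5 141.4]
sh 1 90 [-39.   30.9  14.7 107.  -10.9  43.5 -15.3]
-1 0 [-34.1  34.7  -3.8 100.    3.1  45.4  50.6]
-1 -45 [-39.8  34.6   4.3 100.4  -3.4  45.1  11.1]
-1 -85 [-44.8  35.   11.3 100.7  -9.1  45.2 -24. ]
sh -1 -90 [-39.   30.9  14.7 107.  -10.9  43.5 -15.3]
sh -1 90 [-12.4  32.1 -21.2 105.3  15.6  45.5 141.4]
```

Run:
```python
from h import *
A0=0
gripper_to(.045,60)
movep(np.r_[D,.18],Rz(A0,-1)); print(sense()["clock"])
print(servo_line(np.r_[D,.095],v=.1)); print(servo_line(np.r_[D,.060],v=.05,threshold=6))
s=sense();print(s["clock"],s["eef_pos"],s["ft_force"],s["moment"])
gripper_to(0,60)
s=sense();print(s["clock"],s["eef_pos"],s["ft_force"],s["moment"],s["opening"],s["grasp_force"])
import cv2
cv2.imwrite("pics/s1.png",grab_frame("scene")[60:360,100:500,::-1].repeat(2,0).repeat(2,1))
```

```text
1.925
False
False
3.775 [0.54290448 0.3533319  0.06015155] [-0.90235269 -0.37732917 -0.45724305] [ 0.00359905 -0.04211412  0.02353438]
4.175 [0.542922   0.35346535 0.06056521] [-0.10519786  0.15741345  3.18050536] [-0.05280165  0.10560646 -0.02997401] 0.01074218815055897 59.905818700790405
```

View pics/s1.png

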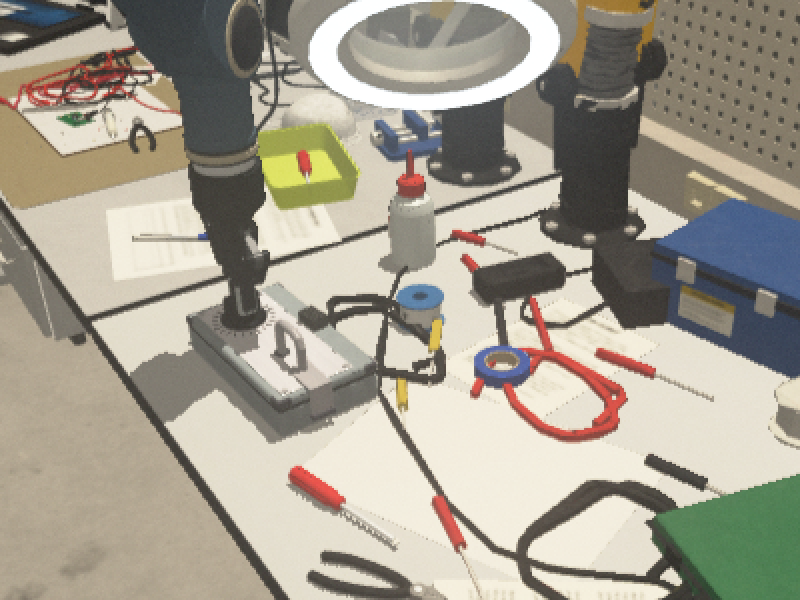

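Run:
```python
from h import *
P=np.r_[D,.0607]; a=0.; log=[]
while a>-90:
    a-=1.5; movep(P,Rz(a,-1)); s=sense(); R=s["orientation"]
    act=np.degrees(np.arctan2(-R[1,0],-R[0,0])); m=s["moment"][2]
    log.append((round(a,1),round(act,1),round(m,3),round(float(np.hypot(*s["ft_force"][:2])),1),round(s["clock"],2)))
    if abs(m)>.37 or log[-1][3]>20 or s["clock"]>35: break
for l in log: print(*l)
```

```text
-1.5 -1.5 -0.167 1.5 4.47
-3.0 -3.0 -0.074 2.2 4.72
-4.5 -4.5 -0.085 2.1 4.97
-6.0 -6.0 -0.031 2.8 5.22
-7.5 -7.5 -0.045 2.5 5.47
-9.0 -9.0 -0.079 3.1 5.72
-10.5 -10.5 0.029 3.4 5.97
-12.0 -12.0 -0.133 3.4 6.22
-13.5 -13.5 -0.11 3.5 6.47
-15.0 -15.0 -0.2 3.2 6.72
-16.5 -16.5 -0.235 3.6 6.97
-18.0 -18.0 -0.182 4.6 7.22
-19.5 -19.5 -0.019 3.5 7.47
-21.0 -21.0 0.033 3.6 7.72
-22.5 -22.5 -0.029 4.2 7.97
-24.0 -24.0 -0.079 5.1 8.22
-25.5 -25.5 -0.06 5.4 8.47
-27.0 -27.1 -0.128 5.0 8.72
-28.5 -28.6 -0.171 5.9 8.97
-30.0 -30.1 -0.189 4.6 9.22
-31.5 -31.6 -0.108 4.3 9.47
-33.0 -33.1 -0.005 4.7 9.72
-34.5 -34.6 -0.021 4.6 9.97
-36.0 -36.0 0.022 5.5 10.22
-37.5 -37.5 0.036 6.3 10.47
-39.0 -39.0 0.122 4.8 10.72
-40.5 -40.5 -0.036 5.5 10.97
-42.0 -42.1 -0.048 6.4 11.22
-43.5 -43.6 -0.058 5.4 11.47
-45.0 -45.1 -0.312 5.4 11.72
-46.5 -46.6 -0.188 6.4 11.97
-48.0 -48.1 -0.095 6.3 12.22
-49.5 -49.6 -0.122 5.7 12.47
-51.0 -51.1 -0.039 6.5 12.72
-52.5 -52.5 0.152 6.8 12.97
-54.0 -53.9 0.549 6.0 13.22
```

```bash
cat >> h.py <<'E'
def avg(n=8):
    L=[]
    for _ in range(n): hold(.02); s=sense(); L.append(np.r_[s["moment"][2],s["ft_force"]])
    return np.mean(L,0).round(3),np.std(L,0)[0].round(3)
E
python3 - <<'E'
from h import *
P=np.r_[D,.0607]
for a in (-54,-53,-52,-51,-50,-49,-48,-47,-46,-48,-50,-52,-54):
    movep(P,Rz(a,-1)); print(a,*avg())
print(sense()["clock"])
E
```

```text
-54 [ 0.503  1.443 -6.27  -1.08 ] 0.028
-53 [ 0.336  1.02  -6.231 -1.02 ] 0.021
-52 [ 0.114  1.079 -6.154 -0.746] 0.026
-51 [ 0.02   0.846 -6.205 -1.328] 0.028
-50 [-0.077  1.199 -5.906 -1.342] 0.027
-49 [-0.223  1.162 -5.674 -1.565] 0.028
-48 [-0.112  1.256 -5.656 -1.632] 0.021
-47 [-0.199  1.456 -5.752 -1.604] 0.032
-46 [-0.075  1.232 -5.694 -1.94 ] 0.043
-48 [-0.289  1.309 -5.932 -1.73 ] 0.041
-50 [-0.193  1.651 -5.94  -1.523] 0.044
-52 [ 0.118  0.764 -6.009 -0.958] 0.023
-54 [ 0.441  1.388 -6.536 -1.193] 0.025
18.2083
```

Run:
```python
from h import *
P=np.r_[D,.0607]
movep(P,Rz(-51.3,-1)); print(*avg())
gripper_to(.035); print(*avg())
servo_line(np.r_[D,.15],v=.12)
movep(np.r_[SH,.15],Rz(-90+YAW,-1)); gripper_to(.04); print(sense()["clock"])
import cv2
cv2.imwrite("pics/s2.png",grab_frame("scene")[60:360,100:500,::-1].repeat(2,0).repeat(2,1))
```

```text
[ 0.156  1.398 -6.114 -1.269] 0.022
[-0.022  0.189  0.137 -0.061] 0.029
20.7083
```

View pics/s2.png

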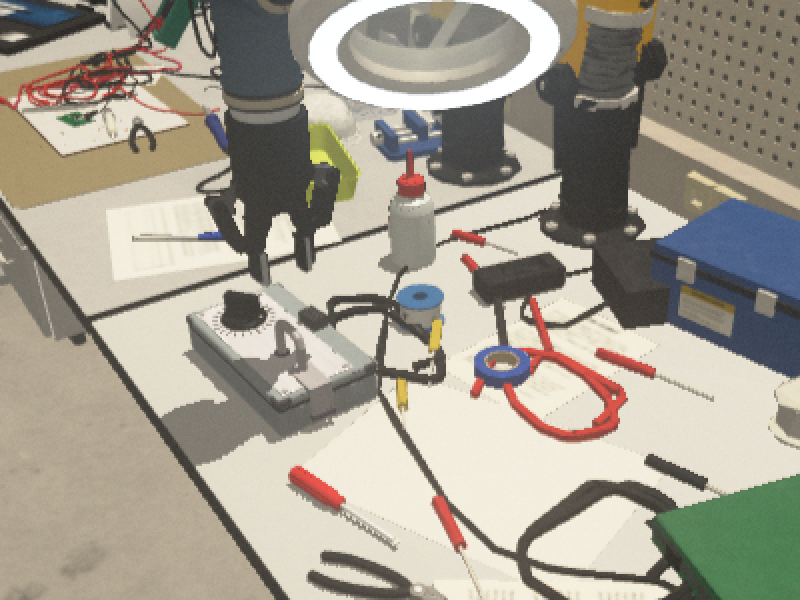

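The dial is turned and stands free at (243,310), the gripper hangs open above the shackle at (290,340), and the heatsink at (315,315) is untouched. Next I grip the crown.

Run:
```python
from h import *
print(servo_line(np.r_[SH,.070],v=.08,threshold=8)); print(*avg())
gripper_to(0,80); s=sense(); print(s["opening"],s["grasp_force"],s["eef_pos"],*avg())
for dz in (.003,.006,.010,.015,.020,.025,.028):
    hit=servo_line(np.r_[SH,.070+dz],v=.03,threshold=15); m=avg(4); print(dz,hit,sense()["eef_pos"][2].round(4),m[0])
    if hit: break
print(sense()["clock"])
```

```text
False
[-0.012  0.044 -0.337  0.217] 0.024
0.007618609587380084 78.10505099594593 [0.54737805 0.24578478 0.07035512] [ 0.066 -5.607 -1.22   6.561] 0.024
0.003 False 0.0719 [ 0.111 -5.245  0.447 -3.746]
0.006 False 0.0752 [ 0.109 -6.404  0.413 -4.617]
0.01 False 0.0793 [ 0.127 -6.412  0.207 -4.709]
0.015 False 0.0842 [ 0.147 -6.211  0.39  -5.423]
0.02 False 0.0892 [ 0.125 -6.545  0.839 -5.998]
0.025 False 0.0941 [ 0.134 -6.786  0.413 -6.389]
0.028 False 0.0972 [ 0.142 -6.874  0.504 -6.586]
25.025
```

Run:
```python
from h import *
for i in range(12):
    servo_line(np.r_[SH,.099+.0007*i],v=.02); m=avg(5)[0]; s=sense(); print(s["eef_pos"][2].round(4),m[3],s["opening"])
    if m[3]<-18: break
hold(1); print(avg()[0],sense()["eef_pos"],sense()["clock"])
import cv2
cv2.imwrite("pics/s3.png",grab_frame("scene")[150:330,150:390,::-1].repeat(3,0).repeat(3,1))
```

```text
0.0981 -6.389 0.006938397750320957
0.0988 -6.786 0.007549748417529539
0.0995 -6.851 0.007604482537820943
0.1002 -7.246 0.0077483431143289955
0.1005 -9.062 0.0072463370689626865
0.1007 -17.197 0.007893051061814055
0.1008 -25.7 0.007523111650402718
[  0.109  -2.995   2.625 -25.684] [0.54735525 0.24566756 0.10075173] 28.4917
```

View pics/s3.png

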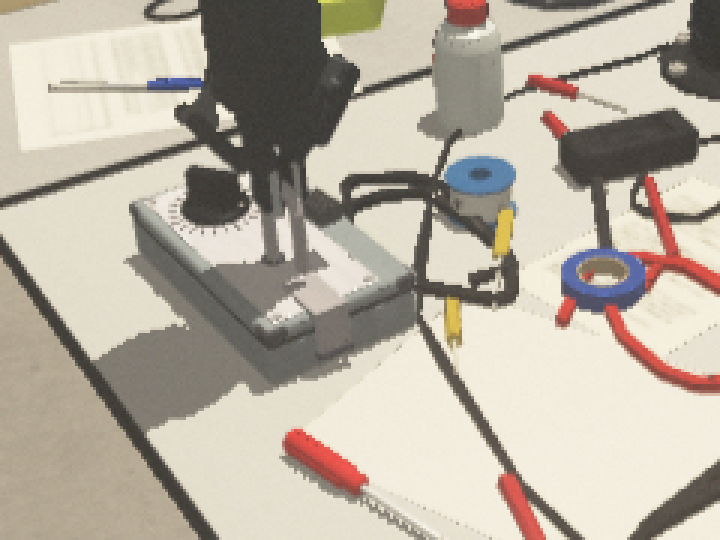

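The picture shows the shackle drawn up (legs at (270,220) and (300,220)), held in the fingers against its stop. The dial still sits turned at (213,195).

Run:
```python
from h import *
servo_line(np.r_[SH,.1026],v=.02); hold(.3); print(avg()[0],sense()["eef_pos"][2]); print(hand_in())
```

```text
[  0.109  -4.833   2.589 -22.425] 0.10071820796535183
the job is handed in; nothing more can be done
None
```

I turned the dial past the false notch into the true one, where it firmly resisted, and left it there. I then pulled the shackle up its full 30 mm and handed in at about 29 of the 61 s, still holding it against its end stop; nothing lying about was touched in the pictures, and the verdict was not shown.

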